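Shift the kneading machine into third gear

ROBOT

A 6-joint arm with a two-finger parallel gripper is mounted at the origin on a cart in front of the work surface, level with it; the furniture and walls round the work are solid. World frame = base frame: x ahead of the robot, y to its left, z up, the work surface at z = 0. Lengths are in m, angles in rad, forces in N, time in s.
With the tool pointing down it reaches from about 0.325 to 0.9 m from the base axis. Payload 6.1 kg.
Tool frame: the origin (TCP) lies at the very end of the fingers, on their centre line; the grasp point (between the pads) lies 19 mm behind it (bot.grip_point_offset is the distance from the TCP to the grasp point, in m); z points along the fingers, y is the direction in which the jaws open and shut (so a half turn about z gives the same grasp; the last joint's range is limited). The gripper opens to 85 mm and grips with 20 to 120 N. Pads are 22 mm wide; open, the fingers measure 114 mm over their backs; the gripper's body (76 mm by 85 mm) begins 54 mm behind the grasp point. The pads swing forward as they close: fully open they stand 13 mm farther back than shut.
Start: joints at [1.2, 0.22, 1.526, -0, 1.395, -0.126], TCP at [0.151, 0.606, 0.231] pointing down, gripper open.
Joint ranges: [-2.98, 2.98], [-0.91, 2.08], [0.09, 2.57], [-1.24, 4.39], [0.2, 2.65], [-2.68, 2.68]. Speed limits (rad/s): [2.57, 2.57, 3.01, 3.14, 3.14, 3.14].

INTERFACE

Orientations are given as a 3x3 rotation matrix whose columns are the frame's x, y, z axes.
In Python, from plant import bot, vision gives the robot as it stands.
- The arm moves only by the tool arm_command, never from a script. Its argument "moves" is a list of rows, each a list of 2 entries, a list of its own where there are three numbers: the shift along the tool's x, y, z in cm, then the turn about the tool's z in rad. In form: [[[x, y, z], spin], ...]. A call has 1 to 12 rows; each row is the pose to reach, as a shift and turn from the pose measured when the call began, along the tool's axes at that moment; what a row does not reach only later rows make up. A row lasts 1/10 s, in which the tool goes at most 50 mm and 8.59 degrees, less where a joint would pass 70% of its speed; a pose out of reach is approached as far as the arm can. A call with a gripper value outside its range is refused whole. "hand" is the closure in counts, from 0 (fully open) to 255 (shut), set as the call begins (left out, the last holds). The fingers move at their own pace and stop on an object; the grip force is fixed at half the most. Time passes only in rows, so rows that repeat a pose let the fingers close. It gives the time, the measured TCP pose, the force and the opening at its end, in the units of the state.
- bot.read_state(): the state, without advancing time (a new reading comes with each control period).
- vision.camera(name): name is "scene" or "top" or "wrist"; returns a dict with "color" (480x640x3 uint8, blue, green, red), "fx", "fy", "cx", "cy" (pixels), "k1" (the pictures are not rectified: a ray, as slopes to the right and down, at radius r is drawn at 1 + k1 r^2 times it, then the intrinsics apply), "extrinsics" (4x4, takes a point from world to camera coordinates); the wrist camera has in their place "tool_from_camera" (4x4, takes a point from camera to tool coordinates, whose origin is the TCP and whose axes are the flange's). Camera axes: x right, y down, z forward; pixel columns grow to the right and rows downward; lengths in m; the calibration is good to about 2 mm. A picture is of the moment at which its call begins: read the wrist's pose just before it. There is no depth.
- bot.sign_off(): hands the job in, once; it reports no verdict.
The state is a dict: "clock": time; "joint_positions": joint angles; "dq": joint speeds; "tau": joint torques, N m; "ee_pos": TCP position; "orientation": TCP orientation; "force": force on the tool from outside, world axes, zero at the start; "moment": the same for the moment, N m; "opening": opening from 0.0 (shut) to 1.0 (fully open).
Only numpy, scipy, OpenCV 4.12 (cv2) and the standard library are available. Lean on these libraries where they do the work, as an engineer would, in place of code of your own. Each camera call takes 0.05 s, during which the arm holds its last target.

TASK

Put the kneading machine into third gear: with the fingertips or the outside of the fingers push its black-knobbed gear lever out of the park slot, along the cross slot, and fully home into the slot beside the tile with three pips. Do not shift into any other gear on the way, do not grip or force the lever, and leave the things standing round the machine alone. Finish with the hand clear of the lever.

Things in the scene. Friction and masses are not known exactly. Their poses are not given: they have to be found in the camera images.
- mixer: White kneading machine, fixed. Housing 200 (x) by 400 (y) by 55 mm high; at its right an aluminium gate plate 130 (x) by 144 (y), top 70 mm above the worktop; at its left a steel bowl, radius 98, rim 121 mm high, centred 205 mm to +y. Origin: on the worktop under the gate's centre. x: from its front face to its back; y: to the bowl; z up.
- gate (a point): Centre of the gate plate's top; axes as the mixer's. Slots 11 mm wide: a cross slot along y, centre line 18 mm to either side; at both its ends gear slots run 18 mm to +x and to -x (four gears); from its middle a park slot runs to +x only: the lever starts there. The lever moves only along these and stops solidly at slot ends; cross-slot ends are in line with the gears.
- tile_three: White tile 34 x 34 x 3 mm, three raised black pips (8 mm across) in a diagonal row, on the gate plate beside the end of third gear's slot: at + or - 26 mm in x and + or - 46 mm in y of the mixer's frame; these signs tell the slot. Origin: centre of its underside. Tiles with one, two and four pips mark the other slots; which is where changes.
- gear_knob (a point): Centre of the lever's black ball knob, 30 mm across, on a 7 mm stem, 95 mm from a pivot 20 mm above the mixer's origin (upright: 115 mm above the worktop). In the mixer's frame about x=+35, y=0 mm in full park; x=+-35, y=+-33, 102 mm high, fully home in a gear. 1 to 3 N moves it; no spring, it stays where left.
- gear_fork (a joint): Fore-and-aft tilt of the gear lever, rad: 0 in the cross slot, + away from the front (mixer +x), about +0.37 fully in park, about +-0.40 fully home in a gear.
- gear_lever (a joint): Sideways tilt of the gear lever, rad: 0 in the middle, + to the left (mixer +y), about +-0.36 in line with the gear slots.
- salt_shaker: Bystander: salt shaker 44 mm across, 90 mm high, loose, right of the machine. Origin: centre of its underside.
- garlic: Bystander: garlic bulb 56 mm, loose, right of the machine. Origin: centre of its underside.
- tomato_tin: Bystander: tin 75 mm across, 58 mm high, loose, behind the machine. Origin: centre of its underside.

How it is judged:
At the end, for the whole second after the job is handed in: The lever rests in the gear slot beside the three-pip tile, fully home (fore-and-aft tilt beyond 0.34 rad, sideways tilt beyond 0.28 rad on that side), and the salt shaker, the garlic and the tin are within 20 mm of where they stood (((x of tile_three in the frame of mixer above 0 m and y of tile_three in the frame of mixer above 0 m and value of joint gear_fork above 0.34 rad and value of joint gear_lever above 0.28 rad) or (x of tile_three in the frame of mixer above 0 m and y of tile_three in the frame of mixer below -0 m and value of joint gear_fork above 0.34 rad and value of joint gear_lever below -0.28 rad) or (x of tile_three in the frame of mixer below -0 m and y of tile_three in the frame of mixer above 0 m and value of joint gear_fork below -0.34 rad and value of joint gear_lever above 0.28 rad) or (x of tile_three in the frame of mixer below -0 m and y of tile_three in the frame of mixer below -0 m and value of joint gear_fork below -0.34 rad and value of joint gear_lever below -0.28 rad)) and velocity of joint gear_fork between -0.1 and 0.1 rad/s and velocity of joint gear_lever between -0.1 and 0.1 rad/s and distance of each of salt_shaker, garlic, tomato_tin from where it was at the start of the episode below 0.02 m); the robot touches nothing.
It fails at once if the lever is shifted into a gear other than third (both tilts beyond 0.20 rad) ((value of joint each of gear_fork, gear_lever above 0.2 rad and not (x of tile_three in the frame of mixer above 0 m and y of tile_three in the frame of mixer above 0 m)) or (value of joint gear_fork above 0.2 rad and value of joint gear_lever below -0.2 rad and not (x of tile_three in the frame of mixer above 0 m and y of tile_three in the frame of mixer below -0 m)) or (value of joint gear_fork below -0.2 rad and value of joint gear_lever above 0.2 rad and not (x of tile_three in the frame of mixer below -0 m and y of tile_three in the frame of mixer above 0 m)) or (value of joint each of gear_fork, gear_lever below -0.2 rad and not (x of tile_three in the frame of mixer below -0 m and y of tile_three in the frame of mixer below -0 m))).
It fails at once if the lever is gripped or forced (more than 30 N between hand and lever) (contact force between the fingers and gear_lever above 30 N).
It fails at once if the salt shaker is knocked, pushed or lifted (20 mm) (distance of salt_shaker from where it was at the start of the episode above 0.02 m).
It fails at once if the garlic is knocked, pushed or lifted (20 mm) (distance of garlic from where it was at the start of the episode above 0.02 m).
It fails at once if the tomato tin is knocked, pushed or lifted (20 mm) (distance of tomato_tin from where it was at the start of the episode above 0.02 m).
It also fails if it takes over 38 s, if anything falls off the work surface, if the arm or the gripper's body presses on something with over 40 N, if the wrist force passes 120 N, or if a joint passes its speed limit or range.

## Working session

There is one attempt and no reset: what is moved stays moved. The work goes in short steps, Python scripts to look and compute and a tool call to move; the robot and the scene stay as the last step left them, time stands still between calls to the robot, and variables do not carry over. Pictures are saved under pics/ and viewed, and the job is handed in when it is done.

Besides the shell and the picture viewer there is one more tool, called after "Request:" as name(argument=value, ...) on one line, values as JSON. arm_command: Moves the arm, as the interface text tells. Its arguments: {"type":"object","properties":{"moves":{"type":"array","items":{"type":"array"}},"hand":{"type":"number"}},"required":["moves"]}

```bash
mkdir -p pics; python3 - <<'E'
from plant import bot,vision
import cv2,numpy as np
s=bot.read_state();print(s)
for n in ["scene","top","wrist"]:
    c=vision.camera(n);cv2.imwrite(f"pics/{n}0.png",c["color"])
    print(n,{k:(np.round(v,4).tolist() if not np.isscalar(v) else v) for k,v in c.items() if k!="color"})
E
```

```text
{'clock': 0.0, 'joint_positions': array([ 1.19991661e+00,  2.21231960e-01,  1.52759877e+00,  2.46505005e-05,
        1.39471718e+00, -1.26075708e-01]), 'dq': array([ 0.00016647,  0.00017522,  0.00029896,  0.00120426, -0.00011423,
        0.00023662]), 'tau': array([-1.23564772e-03, -4.96901643e+01, -3.89396167e+01, -2.73026089e-04,
        1.12837966e-02,  2.32244304e-05]), 'ee_pos': array([0.15123935, 0.60580305, 0.23020217]), 'orientation': array([[-9.70183693e-01,  2.42369689e-01, -7.31273893e-04],
       [ 2.42370642e-01,  9.70182036e-01, -1.81352111e-03],
       [ 2.69926245e-04, -1.93668793e-03, -9.99998088e-01]]), 'force': array([-0.47952158, -0.17509082, -0.26006002]), 'moment': array([ 0.02140942, -0.03553539, -0.01690497]), 'opening': 0.9981827417941613}
scene {'fx': 516.2708102536886, 'fy': 516.2708102536886, 'cx': 321.1141433755438, 'cy': 231.29422418302178, 'k1': -0.0013189837390644409, 'extrinsics': [[0.5656, -0.8247, -0.0004, -0.3072], [-0.4266, -0.2921, -0.856, 0.2991], [0.7058, 0.4843, -0.5171, 0.5568], [0.0, 0.0, 0.0, 1.0]]}
top {'fx': 614.6074812674385, 'fy': 614.6074812674385, 'cx': 328.31672041501935, 'cy': 239.6258659738613, 'k1': 0.07310398029488614, 'extrinsics': [[0.0187, -0.9997, 0.0143, -0.0563], [-0.9917, -0.0204, -0.127, 0.5165], [0.1273, -0.0118, -0.9918, 1.0219], [0.0, 0.0, 0.0, 1.0]]}
wrist {'fx': 359.59834330423234, 'fy': 359.59834330423234, 'cx': 330.6931680084303, 'cy': 240.97394988292476, 'k1': -0.023699656706813954, 'tool_from_camera': [[-0.0008, -0.9525, -0.3044, 0.0777], [1.0, -0.0007, -0.0002, 0.0003], [-0.0001, -0.3044, 0.9525, -0.1439], [0.0, 0.0, 0.0, 1.0]]}
```

View pics/scene0.png

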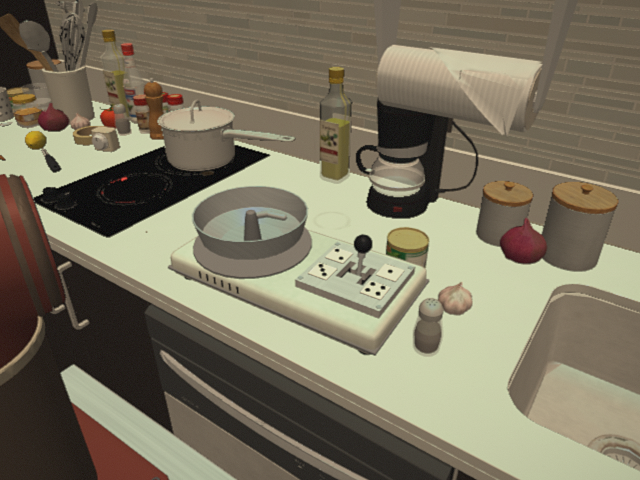

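View pics/top0.png

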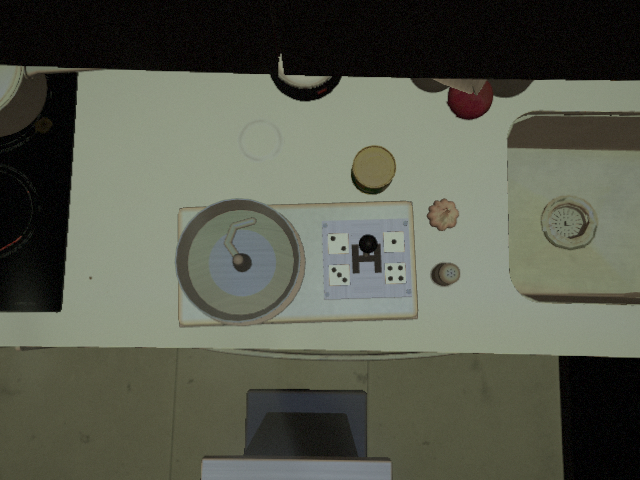

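```bash
python3 -c "
import cv2
i=cv2.imread('pics/top0.png');cv2.imwrite('pics/topz.png',cv2.resize(i[100:300,250:500],None,fx=3.2,fy=3,interpolation=cv2.INTER_CUBIC))"
```

```text
(no output)
```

View pics/topz.png

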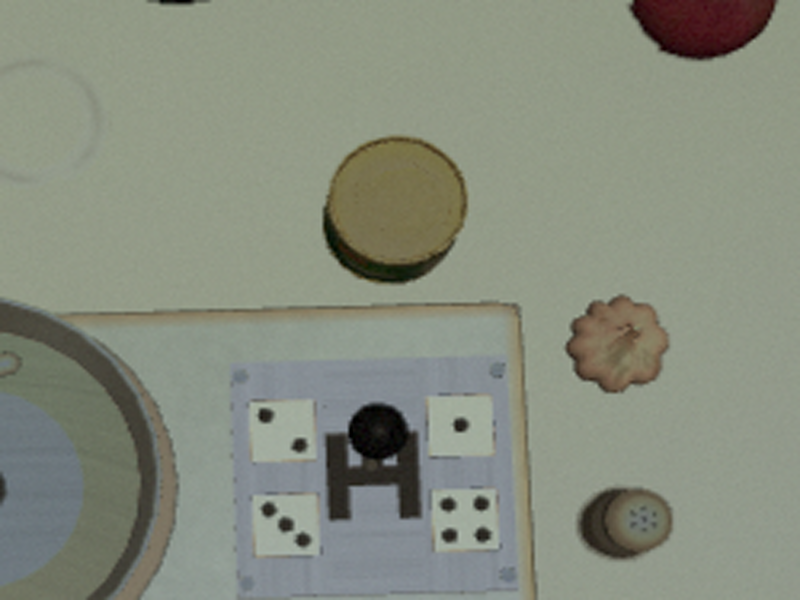

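View pics/wrist0.png

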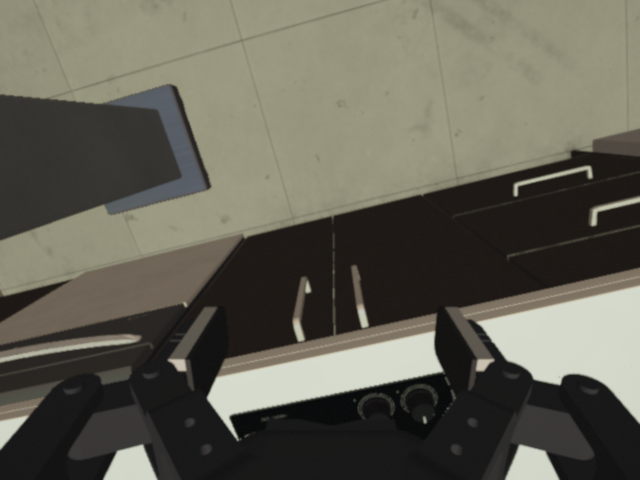

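```bash
cat > h.py <<'E'
import numpy as np,cv2
from plant import bot,vision
def ray_plane(c,px,z):
    K=np.array([[c['fx'],0,c['cx']],[0,c['fy'],c['cy']],[0,0,1]])
    q=cv2.undistortPoints(np.array(px,float).reshape(-1,1,2),K,np.array([c['k1'],0,0,0,0])).reshape(-1,2)
    E=np.array(c['extrinsics']);R,t=E[:3,:3],E[:3,3];o=-R.T@t
    d=np.c_[q,np.ones(len(q))]@R
    return o+d*((z-o[2])/d[:,2])[:,None]
def proj(c,P):
    K=np.array([[c['fx'],0,c['cx']],[0,c['fy'],c['cy']],[0,0,1]]);E=np.array(c['extrinsics'])
    return cv2.projectPoints(np.array(P,float).reshape(-1,1,3),cv2.Rodrigues(E[:3,:3])[0],E[:3,3],K,np.array([c['k1'],0,0,0,0]))[0].reshape(-1,2)
E
python3 - <<'E'
from h import *
c=vision.camera('top')
z=lambda a:np.array(a,float)/[3.2,3]+[250,100]-.3
T=ray_plane(c,z([[284,431],[461,426],[286,524],[465,519]]),.073)
print(T.round(4)); ctr=T.mean(0); 
L=np.array([[26,46],[26,-46],[-26,46],[-26,-46]])/1000
u=(T[:,:2]-ctr[:2]);yaw=np.arctan2((L[:,0]*u[:,1]-L[:,1]*u[:,0]).sum(),(L*u).sum());print(ctr,yaw)
R=np.array([[np.cos(yaw),-np.sin(yaw)],[np.sin(yaw),np.cos(yaw)]]);print("res",(u-L@R.T).round(4))
k=ray_plane(c,z([[378,432]]),.109);print('knob',k,(k[0,:2]-ctr[:2])@R)
s=vision.camera('scene')
W=lambda p:[*(ctr[:2]+R@np.array(p[:2])),p[2]]
i=s['color'].copy()
for p in [(.026,.046,.073),(.026,-.046,.073),(-.026,.046,.073),(-.026,-.046,.073),(.035,0,.109)]:
    a=proj(s,W(p))[0];print(a.round(1));cv2.circle(i,tuple(int(v) for v in a),1,(0,0,255),-1)
cv2.imwrite('pics/s1.png',cv2.resize(i[200:340,270:470],None,fx=4,fy=4))
for n,p,zz in [('tin',[373,162],.058),('garlic',[443,214],.03),('salt',[451,273],.09)]:
    print(n,ray_plane(c,[p],zz).round(3))
E
```

```text
[[ 0.5066 -0.0625  0.073 ]
 [ 0.5112 -0.1539  0.073 ]
 [ 0.4554 -0.0644  0.073 ]
 [ 0.46   -0.1561  0.073 ]]
[ 0.48329001 -0.10921842  0.073     ] 0.04809871848099915
res [[-0.0005 -0.0005]
 [-0.0003  0.0001]
 [ 0.0003  0.0001]
 [ 0.0005  0.0003]]
knob [[ 0.50258647 -0.1082612   0.109     ]] [1.93201641e-02 2.83378429e-05]
[339.8 254.7]
[391.  271.9]
[323.3 270.4]
[376.  289.3]
[368.4 241.5]
tin [[ 0.649 -0.119  0.058]]
garlic [[ 0.567 -0.244  0.03 ]]
salt [[ 0.46  -0.244  0.09 ]]
```

View pics/s1.png

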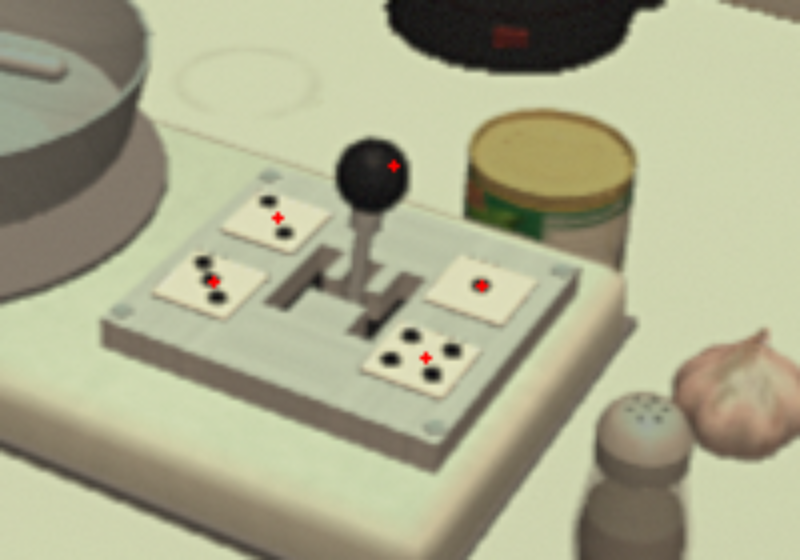

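```bash
cat >> h.py <<'E'
C=np.array([.4833,-.1092]);YAW=.048
RM=np.array([[np.cos(YAW),-np.sin(YAW)],[np.sin(YAW),np.cos(YAW)]])
def here(s=None):
    s=s or bot.read_state();p=s['ee_pos'];m=(p[:2]-C)@RM
    y=s['orientation'][:,1];a=np.arctan2(y[1],y[0])-(YAW+np.pi/2);a=(a+np.pi/2)%np.pi-np.pi/2
    print('t',round(s['clock'],2),'mixer mm',(m*1e3).round(1),'z',(p[2]*1e3).round(1),'spin needed',round(a,3),'F',s['force'].round(1),'Fmix',(s['force'][:2]@RM).round(1),'open',round(s['opening'],3));return s
def to(x,y,z):
    s=here();w=np.r_[C+RM@np.array([x,y])/1e3,z/1e3]
    print('tool cm',((w-s['ee_pos'])@s['orientation']*100).round(2))
E
python3 -c "
from h import *
to(55,0,200)"
```

```text
t 0.25 mixer mm [-297.2  730.4] z 230.7 spin needed -0.293 F [-0.2 -0.5  0.2] Fmix [-0.2 -0.4] open 1.0
tool cm [-54.8  -59.76   3.13]
```

Request:
arm_command(moves=[[[-2, -2, 0], -0.02], [[-5, -5.5, 0], -0.05], [[-8, -9, 0], -0.08], [[-11, -12, 0], -0.11], [[-14, -15, 0], -0.14], [[-17, -18.5, 0], -0.17], [[-20, -22, 0], -0.2], [[-23, -25, 0], -0.23], [[-26, -28.5, 0], -0.26], [[-29, -31.5, 0], -0.29], [[-31, -34, 0], -0.29], [[-32, -35, 0], -0.29]], hand=255)

```text
clock: 1.45
ee_pos: [0.3779, 0.1865, 0.2312]
orientation: [[-0.999, -0.042, 0.0], [-0.042, 0.999, -0.001], [-0.0, -0.001, -1.0]]
force: [-0.3, 0.5, -0.4]
opening: 0.002
```

```bash
python3 -c "
from h import *
to(65,0,200)"
```

```text
t 1.45 mixer mm [-91.1 300.5] z 231.2 spin needed -0.006 F [-0.3  0.5 -0.4] Fmix [-0.3  0.5] open 0.002
tool cm [-15.77 -29.95   3.17]
```

Request:
arm_command(moves=[[[-2, -3, 0], 0], [[-4, -6, 0], 0], [[-6, -10, 0], 0], [[-8, -14, 0], 0], [[-10, -18, 0], 0], [[-12.5, -22, 0], 0], [[-14.5, -26, 0], 0], [[-15.8, -29, 0.5], 0], [[-15.8, -30, 1], 0], [[-15.8, -30, 2], 0], [[-15.8, -30, 2], 0]])

```text
clock: 2.55
ee_pos: [0.5469, -0.1053, 0.2094]
orientation: [[-0.999, -0.042, -0.003], [-0.042, 0.999, 0.0], [0.003, 0.001, -1.0]]
force: [0.0, 0.5, -0.7]
opening: -0.0
```

```bash
python3 -c "
from h import *
to(65,0,90)
for n in ['wrist','top','scene']:
    c=vision.camera(n);cv2.imwrite(f'pics/{n}2.png',c['color'])
a=cv2.imread('pics/scene2.png')[150:350,230:500];b=cv2.imread('pics/wrist2.png')
cv2.imwrite('pics/m2.png',np.hstack([cv2.resize(a,(400,400)),cv2.resize(b,(400,400))]))
"
```

```text
t 2.55 mixer mm [63.7  0.9] z 209.4 spin needed -0.006 F [ 0.   0.5 -0.7] Fmix [0.  0.5] open -0.0
tool cm [-0.17 -0.09 11.94]
```

View pics/m2.png

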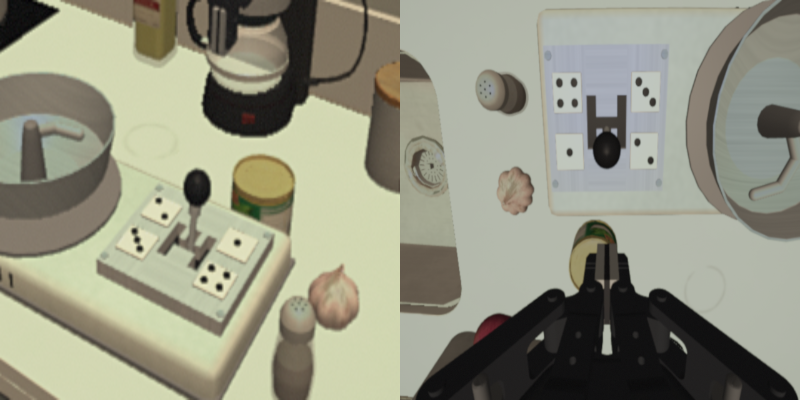

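```bash
python3 -c "
from h import *
for n in ['top','scene']:
    c=vision.camera(n);print(n,proj(c,[bot.read_state()['ee_pos']]))
a=cv2.imread('pics/scene2.png');b=cv2.imread('pics/top2.png')
cv2.imwrite('pics/m3.png',np.hstack([cv2.resize(a,(400,300)),cv2.resize(b,(400,300))]))
"
```

```text
top [[371.69311868 203.30859815]]
scene [[380.39606764 174.72936117]]
```

View pics/m3.png

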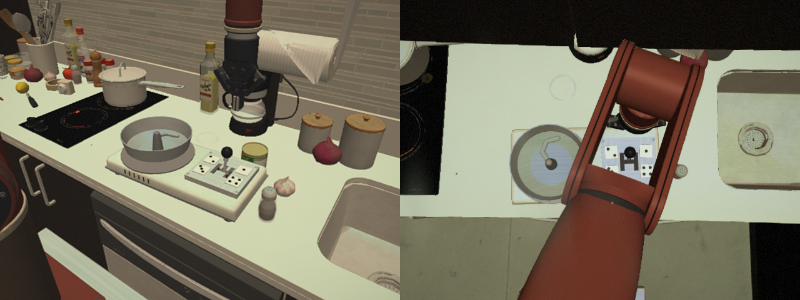

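Request:
arm_command(moves=[[[-0.2, -0.1, 2], 0], [[-0.2, -0.1, 5], 0], [[-0.2, -0.1, 8], 0], [[-0.2, -0.1, 10.5], 0], [[-0.2, -0.1, 11.9], 0], [[-0.2, -0.1, 11.9], 0], [[-0.2, -0.1, 11.9], 0]])

```text
clock: 3.5
ee_pos: [0.5514, -0.1065, 0.0944]
orientation: [[-0.999, -0.044, 0.002], [-0.044, 0.999, -0.002], [-0.002, -0.002, -1.0]]
force: [0.1, 1.0, 0.4]
opening: -0.004
```

```bash
python3 -c "
from h import *
here()
a=vision.camera('scene')['color'][150:350,230:500];b=vision.camera('wrist')['color']
cv2.imwrite('pics/m4.png',np.hstack([cv2.resize(a,(400,400)),cv2.resize(b,(400,400))]))
"
```

```text
t 3.5 mixer mm [68.2 -0.6] z 94.4 spin needed -0.004 F [0.1 1.  0.4] Fmix [0.2 1. ] open -0.004
```

View pics/m4.png

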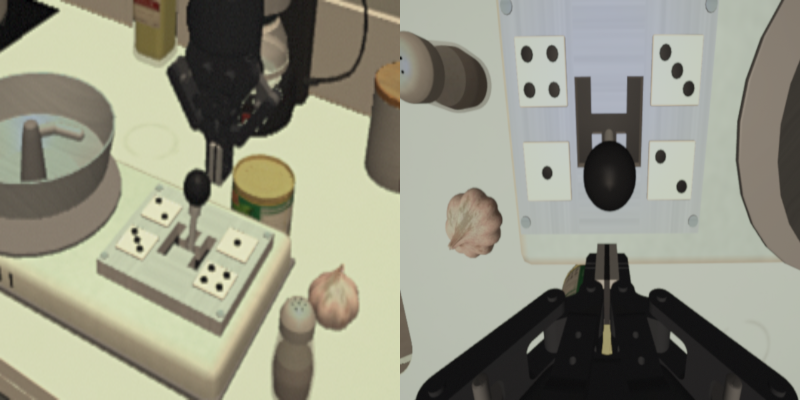

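Request:
arm_command(moves=[[[0.8, 0.1, 0.4], 0], [[1.6, 0.1, 0.4], 0], [[2, 0.1, 0.4], 0], [[2.3, 0.1, 0.4], 0], [[2.6, 0.1, 0.4], 0], [[2.8, 0.1, 0.4], 0], [[2.8, 0.1, 0.4], 0], [[2.8, 0.1, 0.4], 0]])

```text
clock: 4.4
ee_pos: [0.5243, -0.1072, 0.0913]
orientation: [[-0.999, -0.044, 0.005], [-0.044, 0.999, -0.003], [-0.004, -0.003, -1.0]]
force: [1.6, -0.5, 0.6]
opening: 0.002
```

```bash
cat > look.py <<'E'
from h import *
import sys
here()
a=vision.camera('scene')['color'][200:320,290:450];b=vision.camera('wrist')['color']
cv2.imwrite(sys.argv[1],np.hstack([cv2.resize(a,(400,300)),cv2.resize(b,(400,300))]))
E
python3 look.py pics/m5.png
```

```text
t 4.4 mixer mm [41.1  0. ] z 91.3 spin needed -0.004 F [ 1.6 -0.5  0.6] Fmix [ 1.6 -0.6] open 0.002
```

View pics/m5.png

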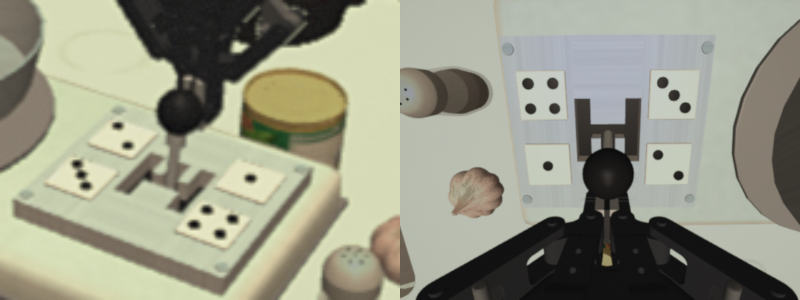

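Request:
arm_command(moves=[[[0.2, 0, 0], 0], [[0.5, 0, 0], 0], [[0.8, 0, 0], 0], [[1.1, 0, 0], 0], [[1.3, 0, 0], 0], [[1.3, 0, 0], 0], [[1.3, 0, 0], 0]])

```text
clock: 5.2
ee_pos: [0.5108, -0.1077, 0.0908]
orientation: [[-0.999, -0.044, 0.003], [-0.044, 0.999, -0.003], [-0.003, -0.003, -1.0]]
force: [0.5, 0.4, -0.6]
opening: 0.001
```

```bash
python3 look.py pics/m6.png
```

```text
t 5.2 mixer mm [27.5  0.2] z 90.8 spin needed -0.004 F [ 0.5  0.4 -0.6] Fmix [0.5 0.4] open 0.001
```

View pics/m6.png

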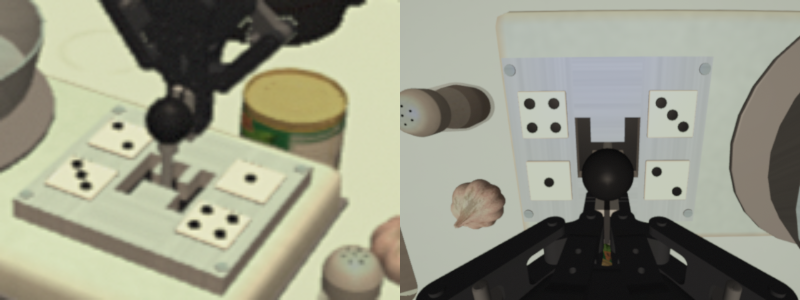

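Request:
arm_command(moves=[[[0.1, 0, 0], 0], [[0.2, 0, 0], 0], [[0.2, 0, 0], 0], [[0.2, 0, 0], 0]])

```text
clock: 5.7
ee_pos: [0.509, -0.1078, 0.0909]
orientation: [[-0.999, -0.044, 0.004], [-0.044, 0.999, -0.003], [-0.004, -0.003, -1.0]]
force: [0.7, -0.0, 0.2]
opening: -0.002
```

```bash
cat > knob.py <<'E'
from h import *
from scipy.optimize import least_squares
# fit knob tilt from scene: dark ball centre
def knobpx(sx,sy):
    P=[*(C+RM@np.array([sx,sy])),0.02+np.sqrt(.095**2-sx**2-sy**2)]
    return proj(c,[P])[0]
c=vision.camera('scene')
for sx,sy in [(.02,0),(.01,0),(.005,0),(0,0),(-.005,0)]:print(sx,sy,knobpx(sx,sy).round(1))
i=c['color'][200:320,290:450];cv2.imwrite('pics/kn.png',cv2.resize(i,None,fx=5,fy=5,interpolation=cv2.INTER_CUBIC))
E
python3 -c "from h import *;here()";python3 knob.py
```

```text
t 5.7 mixer mm [25.8  0.2] z 90.9 spin needed -0.004 F [ 0.7 -0.   0.2] Fmix [ 0.7 -0.1] open -0.002
0.02 0 [364.1 243.8]
0.01 0 [361.1 245.9]
0.005 0 [359.6 247.2]
0 0 [358.  248.7]
-0.005 0 [356.5 250.3]
```

View pics/kn.png

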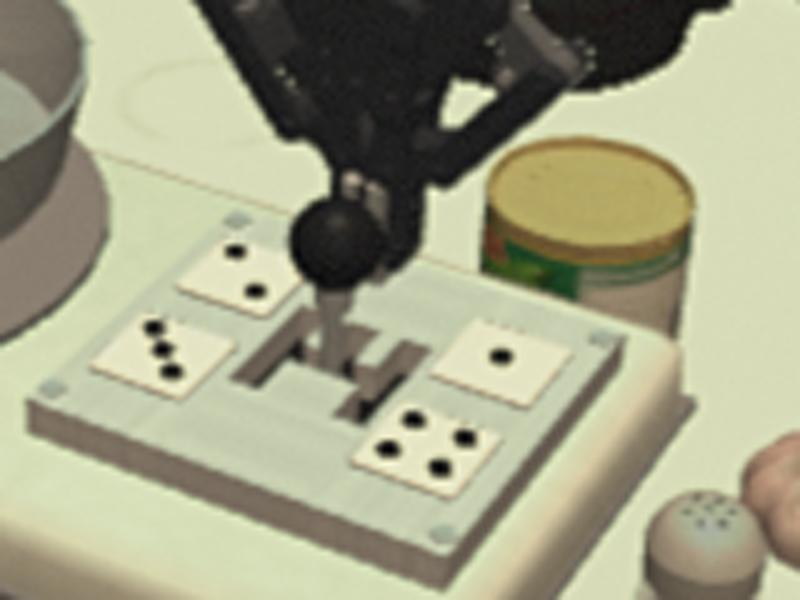

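Request:
arm_command(moves=[[[-1, 0, 0], 0], [[-2, 0, 0], 0], [[-2.2, -1.5, 0], 0], [[-2.2, -3, 0], 0], [[-2.2, -5, 0], 0], [[-1.2, -5, 0], 0], [[0.5, -5, 0], 0], [[2.2, -5, 0], 0], [[2.6, -5, 0], 0], [[2.6, -5, 0], 0], [[2.6, -5, 0], 0]])

```text
clock: 6.85
ee_pos: [0.4858, -0.1592, 0.0912]
orientation: [[-0.999, -0.044, 0.005], [-0.044, 0.999, -0.003], [-0.004, -0.003, -1.0]]
force: [0.6, -0.1, -0.7]
opening: 0.001
```

```bash
python3 look.py pics/m7.png
```

```text
t 6.85 mixer mm [  0.1 -50.1] z 91.2 spin needed -0.004 F [ 0.6 -0.1 -0.7] Fmix [ 0.5 -0.1] open 0.001
```

View pics/m7.png

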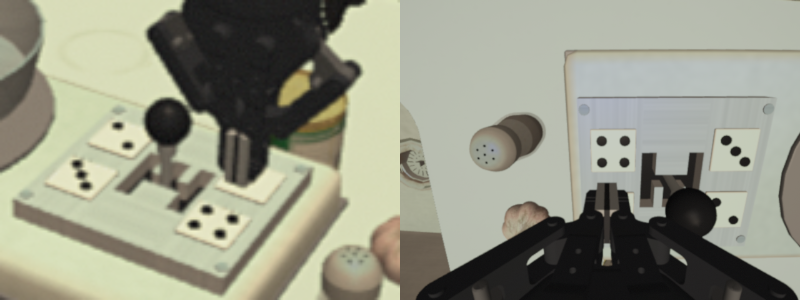

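Request:
arm_command(moves=[[[0, 0.8, 0], 0], [[0, 1.4, 0], 0], [[0, 1.8, 0], 0], [[0, 2.2, 0], 0], [[0, 2.6, 0], 0], [[0, 3, 0], 0], [[0, 3.4, 0], 0], [[0, 3.8, 0], 0], [[0, 4, 0], 0], [[0, 4, 0], 0], [[0, 4, 0], 0]])

```text
clock: 8.05
ee_pos: [0.484, -0.1188, 0.0908]
orientation: [[-0.999, -0.044, 0.004], [-0.044, 0.999, -0.002], [-0.004, -0.003, -1.0]]
force: [0.6, 0.3, -0.7]
opening: 0.001
```

```bash
python3 look.py pics/m8.png
```

```text
t 8.05 mixer mm [ 0.2 -9.6] z 90.8 spin needed -0.004 F [ 0.6  0.3 -0.7] Fmix [0.6 0.2] open 0.001
```

View pics/m8.png

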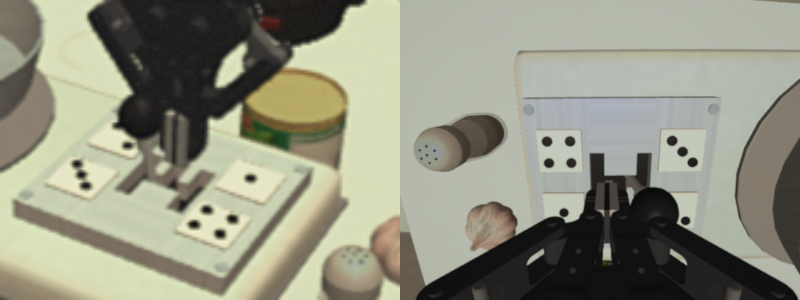

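```bash
cat > fit.py <<'E'
from h import *
from scipy.optimize import least_squares
import sys
c=vision.camera('scene')
def f(v):
    sx,sy=v;return proj(c,[[*(C+RM@np.array([sx,sy])),0.02+np.sqrt(.095**2-sx**2-sy**2)]])[0]
px=np.array([float(sys.argv[1]),float(sys.argv[2])])+[.6,.3]
print('knob mm',least_squares(lambda v:f(v)-px,[0,0.01]).x*1e3)
E
python3 fit.py 346 246.8
```

```text
knob mm [-2.84575175 18.24929507]
```

```bash
python3 knob.py >/dev/null
```

```text
(no output)
```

View pics/kn.png

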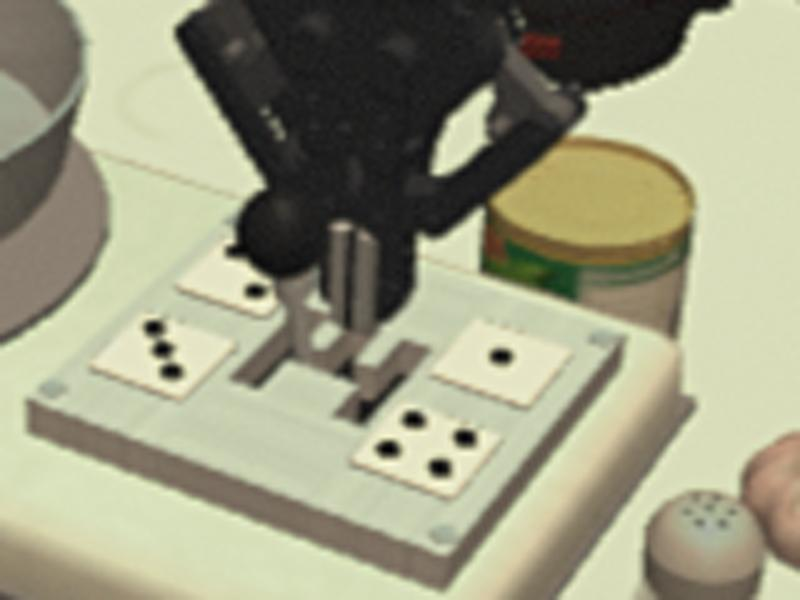

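Request:
arm_command(moves=[[[0, 0.3, 0], 0], [[0, 0.6, 0], 0], [[0, 0.9, 0], 0], [[0, 1.1, 0], 0], [[0, 1.2, 0], 0], [[0, 1.2, 0], 0]])

```text
clock: 8.85
ee_pos: [0.4834, -0.1068, 0.0908]
orientation: [[-0.999, -0.044, 0.004], [-0.044, 0.999, -0.002], [-0.004, -0.003, -1.0]]
force: [-0.5, -0.5, -1.0]
opening: 0.0
```

```bash
python3 -c "from h import *;here()";python3 knob.py >/dev/null
```

```text
t 8.85 mixer mm [0.2 2.4] z 90.8 spin needed -0.004 F [-0.5 -0.5 -1. ] Fmix [-0.6 -0.5] open 0.0
```

View pics/kn.png

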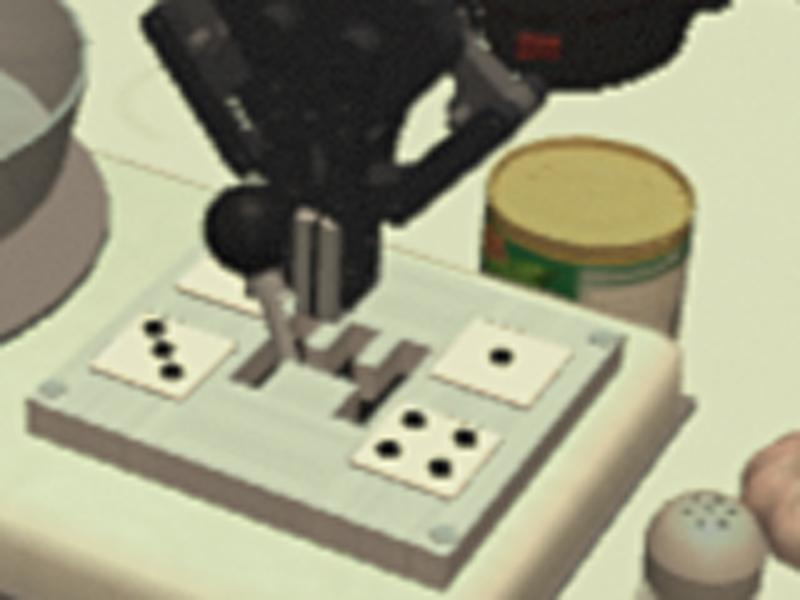

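Request:
arm_command(moves=[[[0, 0.1, 0], 0], [[0, 0.2, 0], 0], [[0, 0.3, 0], 0], [[0, 0.3, 0], 0]])

```text
clock: 9.3
ee_pos: [0.4833, -0.1038, 0.0908]
orientation: [[-0.999, -0.044, 0.004], [-0.044, 0.999, -0.002], [-0.004, -0.003, -1.0]]
force: [1.5, -0.9, -0.9]
opening: -0.002
```

```bash
python3 -c "from h import *;here()";python3 knob.py >/dev/null; python3 fit.py 340 246.2
```

```text
t 9.3 mixer mm [0.3 5.4] z 90.8 spin needed -0.004 F [ 1.5 -0.9 -0.9] Fmix [ 1.5 -1. ] open -0.002
knob mm [-2.45994527 29.02486596]
```

View pics/kn.png

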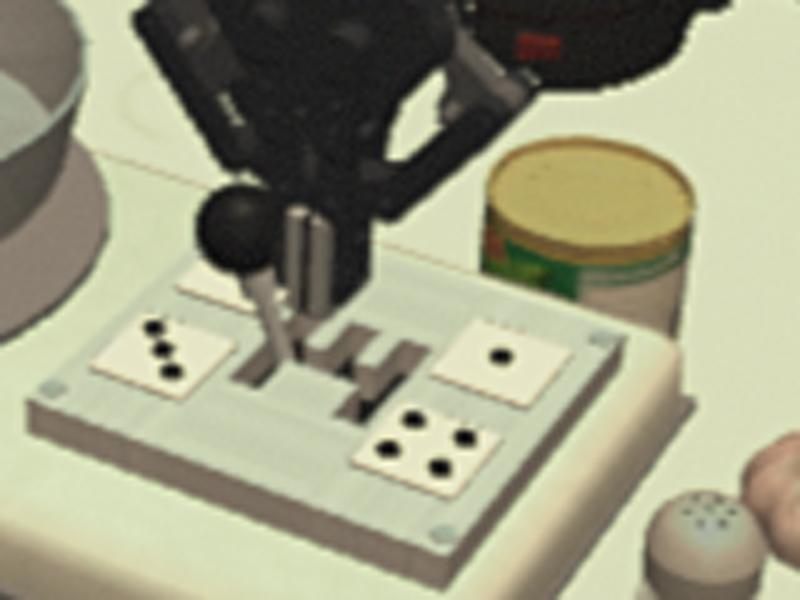

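Request:
arm_command(moves=[[[0, -0.6, 0], 0], [[0, -1.2, 0], 0], [[-1.5, -1.2, 0], 0], [[-3, -1.2, 0], 0], [[-4.5, -1.2, 0], 0], [[-4.8, 0, 0.2], 0], [[-4.8, 1.5, 0.4], 0], [[-4.8, 2.8, 0.5], 0], [[-4.8, 2.8, 0.5], 0], [[-4.8, 2.8, 0.5], 0]])

```text
clock: 10.4
ee_pos: [0.5296, -0.073, 0.0859]
orientation: [[-0.999, -0.046, 0.004], [-0.046, 0.999, -0.002], [-0.003, -0.003, -1.0]]
force: [0.2, 0.5, -0.1]
opening: 0.002
```

```bash
python3 look.py pics/m9.png
```

```text
t 10.4 mixer mm [47.9 33.9] z 85.9 spin needed -0.002 F [ 0.2  0.5 -0.1] Fmix [0.3 0.5] open 0.002
```

View pics/m9.png

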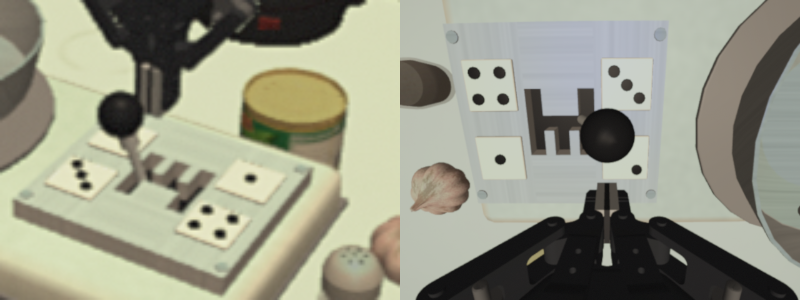

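Lever is at the left end of the cross slot, finger behind it. Push to the front, first most of the way.

Request:
arm_command(moves=[[[1, 0, 0], 0], [[1.8, 0, 0], 0], [[2.2, 0, 0], 0], [[2.6, 0, 0], 0], [[3, 0, 0], 0], [[3.4, 0, 0], 0], [[3.8, 0, 0], 0], [[4.2, 0, 0], 0], [[4.5, 0, 0], 0], [[4.5, 0, 0], 0], [[4.5, 0, 0], 0]])

```text
clock: 11.6
ee_pos: [0.4846, -0.0757, 0.0857]
orientation: [[-0.999, -0.045, 0.003], [-0.045, 0.999, -0.002], [-0.003, -0.003, -1.0]]
force: [0.2, 0.7, 0.1]
opening: 0.004
```

```bash
python3 look.py pics/m10.png
```

```text
t 11.6 mixer mm [ 2.9 33.4] z 85.7 spin needed -0.003 F [0.2 0.7 0.1] Fmix [0.3 0.7] open 0.004
```

View pics/m10.png

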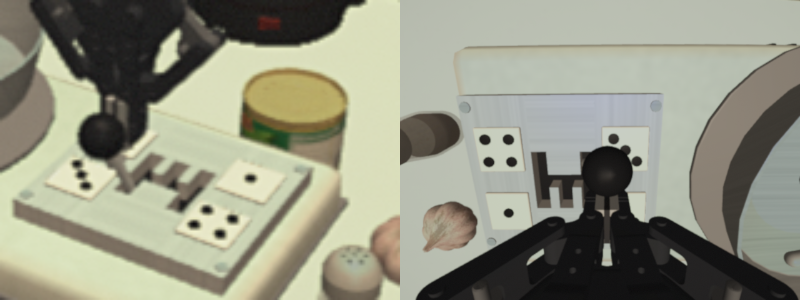

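Moving into the gear slot. Go on to nearly home, then 1 mm steps.

Request:
arm_command(moves=[[[0.3, 0, 0], 0], [[0.6, 0, 0], 0], [[0.8, 0, 0], 0], [[1, 0, 0], 0], [[1, 0, 0], 0], [[1, 0, 0], 0]])

```text
clock: 12.3
ee_pos: [0.4746, -0.0761, 0.0858]
orientation: [[-0.999, -0.045, 0.003], [-0.045, 0.999, -0.002], [-0.003, -0.003, -1.0]]
force: [0.4, 0.8, -0.4]
opening: -0.001
```

```bash
python3 -c "from h import *;here()";python3 knob.py >/dev/null
```

```text
t 12.3 mixer mm [-7.1 33.4] z 85.8 spin needed -0.003 F [ 0.4  0.8 -0.4] Fmix [0.4 0.8] open -0.001
```

View pics/kn.png

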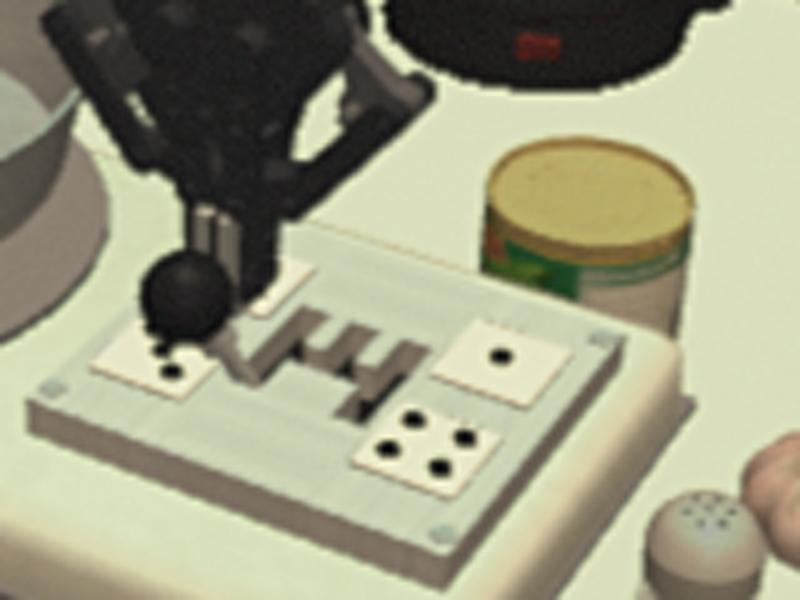

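Request:
arm_command(moves=[[[0.1, 0, 0], 0], [[0.2, 0, 0], 0], [[0.2, 0, 0], 0], [[0.2, 0, 0], 0]])

```text
clock: 12.75
ee_pos: [0.4727, -0.0763, 0.0858]
orientation: [[-0.999, -0.045, 0.003], [-0.045, 0.999, -0.002], [-0.003, -0.003, -1.0]]
force: [1.8, -0.0, -1.6]
opening: 0.002
```

```bash
python3 -c "from h import *;here()"; python3 fit.py 327 259.2
```

```text
t 12.75 mixer mm [-9.  33.4] z 85.8 spin needed -0.003 F [ 1.8 -0.  -1.6] Fmix [ 1.8 -0.1] open 0.002
knob mm [-33.31375612  33.86868109]
```

Request:
arm_command(moves=[[[0.1, 0, 0], 0], [[0.1, 0, 0], 0]])

```text
clock: 13.0
ee_pos: [0.4722, -0.0764, 0.0859]
orientation: [[-0.999, -0.045, 0.005], [-0.045, 0.999, -0.003], [-0.005, -0.003, -1.0]]
force: [4.3, -0.9, -2.4]
opening: 0.003
```

Request:
arm_command(moves=[[[0.1, 0, 0], 0], [[0.1, 0, 0], 0]])

```text
clock: 13.2
ee_pos: [0.4719, -0.0764, 0.086]
orientation: [[-0.999, -0.044, 0.007], [-0.044, 0.999, -0.003], [-0.006, -0.003, -1.0]]
force: [6.0, 0.5, -4.3]
opening: -0.002
```

```bash
python3 -c "from h import *;here()";python3 knob.py >/dev/null
```

```text
t 13.2 mixer mm [-9.8 33.3] z 86.0 spin needed -0.004 F [ 6.   0.5 -4.3] Fmix [6.  0.2] open -0.002
```

View pics/kn.png

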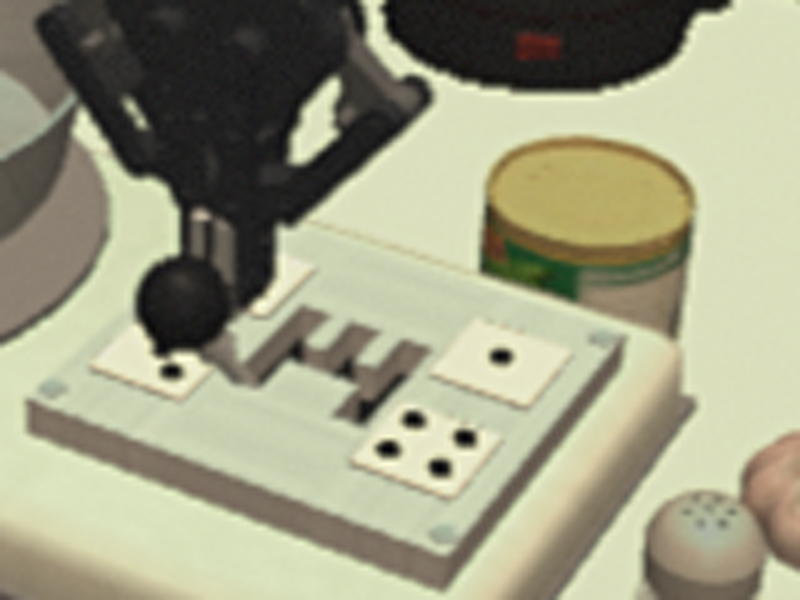

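Against the stop (force rose from 1.8 to 6 N while the arm barely moved), so the lever is fully home. Back off along +x, then lift.

Request:
arm_command(moves=[[[-0.5, 0, 0], 0], [[-1.5, 0, 0], 0], [[-3, 0, 0], 0], [[-4.5, 0, 0], 0], [[-4.5, 0, -2], 0], [[-4.5, 0, -5], 0], [[-4.5, 0, -9], 0], [[-4.5, 0, -12], 0], [[-4.5, 0, -12], 0], [[-4.5, 0, -12], 0]])

```text
clock: 14.25
ee_pos: [0.5167, -0.0742, 0.2069]
orientation: [[-0.999, -0.045, 0.008], [-0.045, 0.999, -0.003], [-0.007, -0.004, -1.0]]
force: [0.3, 0.4, -1.3]
opening: -0.007
```

```bash
python3 look.py pics/m11.png; python3 fit.py 326.5 260
```

```text
t 14.25 mixer mm [35.1 33.4] z 206.9 spin needed -0.003 F [ 0.3  0.4 -1.3] Fmix [0.3 0.4] open -0.007
knob mm [-34.78586958  33.86184901]
```

View pics/m11.png

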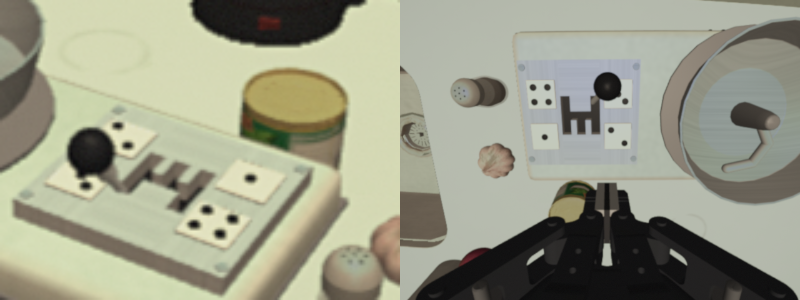

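```bash
python3 -c "
from plant import bot
print(bot.sign_off())"
```

```text
the job is handed in; nothing more can be done
None
```

The lever is in third gear, in the front-left slot beside the three-pip tile, and the job is handed in. `sign_off` reports no verdict.

**What I did:** With the fingers shut, I pushed the knob out of park from behind. I then pushed it left along the cross slot from its right side, and finally forward into third from behind. I backed off and lifted the hand clear. It took about 14 s of the 38 s allowed.

**Last checks:**
- **Lever:** from my reading of the scene picture, the knob is at about x = -35, y = +34 mm in the mixer's frame, which is the fully home position. At the end of the push the force rose to 6 N with almost no movement, so it is against the stop. The final picture shows it stayed there after the hand withdrew.
- **Forces:** the highest wrist force I read while pushing was about 7 N. I only read it at the end of each move.
- **Bystanders:** the salt shaker, garlic and tin look unmoved in the final picture. I did not re-measure their positions.
- **Hand:** the fingertips finished at z = 0.207 m, with no contact force.

No check failed or disagreed.

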